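# Nest the blasting-grit dippers

### The arm

A 6-joint arm with a two-finger parallel gripper is mounted at the origin on the work surface. World frame = base frame: x ahead of the robot, y to its left, z up, the work surface at z = 0. Lengths are in m, angles in rad, forces in N, time in s.
With the tool pointing down it reaches from about 0.35 to 0.775 m from the base axis. Payload 5.5 kg.
Tool frame: the origin (TCP) lies between the finger pads; the fingertips stand 11 mm ahead of it and the grasp point (between the pads) lies 8 mm behind it (tips_ahead is the distance from the TCP to the fingertips, in m); z points along the fingers, y is the line along which they close (so a half turn about z gives the same grasp; the last joint's range is limited). The gripper opens to 85 mm and grips with 20 to 120 N. Pads are 22 mm wide; open, the fingers measure 114 mm over their backs; the gripper's body (76 mm by 85 mm) begins 54 mm behind the grasp point. The pads swing forward as they close: fully open they stand 13 mm farther back than shut.
Start: joints at [1.113, 0.313, 0.046, 1.304, 0, 1.431], TCP at [0.18, 0.546, 0.242] pointing down, gripper open.
Joint ranges: [-2.76, 2.76], [-0.86, 1.69], [-1.03, 1.26], [-2.2, 2.34], [-1.47, 1.5], [-3.14, 3.14]. Speed limits (rad/s): [2.57, 2.57, 3.14, 3.14, 3.14, 3.14].

### API

Orientations are given as a unit quaternion [w, x, y, z].
In Python, from workcell import * gives the robot as it stands. The module is installed in compiled form; this text tells all that it offers.
- The arm moves only by the tool jog_arm, never from a script. Its argument "moves" is a list of rows, each an object with "fingers": the closure, from 0 (fully open) to 1 (shut); "slide": the shift along the tool's x, y, z in mm, a list of three; "angular": the turn, a rotation vector about the tool's x, y, z in degrees, a list of three. A call has 1 to 10 rows; each row is the pose to reach, as a shift and turn from the pose commanded when the call began, along the tool's axes at that moment; what a row does not reach only later rows make up. A row lasts 1/12 s, in which the tool goes at most 41.7 mm and 7.16 degrees, less where a joint would pass 70% of its speed; a pose out of reach is approached as far as the arm can. A call with a gripper value outside its range is refused whole. The fingers move at their own pace and stop on an object; "squeeze" is the grip in N (left out, the last holds). Time passes only in rows, so rows that repeat a pose let the fingers close. It gives the time, the measured TCP pose, the force, the opening and the grip force at its end, in the units of the state.
- get_state(): the state, without advancing time (a new reading comes with each control period).
- read_camera(name): name is "scene" or "top"; returns a dict with "color" (480x640x3 uint8, red, green, blue), "fovy" (degrees; the focal length in pixels is half the picture's height over the tangent of half this angle, whatever the lens; pixels are square), "cx", "cy" (the principal point, pixels), "world_from_camera" (4x4, takes a point from camera to world coordinates). Camera axes: x right, y down, z forward; pixel columns grow to the right and rows downward; lengths in m; the calibration is good to about 2 mm. A picture is of the moment at which its call begins. There is no depth.
- hand_in(): hands the job in; it is judged then, once.
Trained networks look in a picture, given as the dict that the camera call returned (one of the last four; its "shot" number tells which), for a name from the list of things; names that differ only in an ending like _2 or _b are one class to them, and where a whole thing is asked for, a point or a joint stands for the part that bears it (a point fixed in the world has none). Each returns a list of dicts, best first, with "p" (0 to 1); they miss things now and then, are a little off and sometimes report something else, mostly with a low value. They report only what shows in the picture. A call takes as long as a camera call. They do not tell look-alikes from the thing itself.
- look_for(target, picture): "point" ([column, row] in pixels, amid what is visible of it).
- tip_of(target, picture): "point" ([column, row] in pixels: a listed point, or the origin of a listed thing).
The state is a dict: "clock": time; "joint_pos": joint angles; "qvel": joint speeds; "tau": joint torques, N m; "tcp_pos": TCP position; "orientation": TCP orientation; "wrist_force": force on the tool from outside, world axes, zero at the start; "ft_torque": the same for the moment, N m; "finger_gap": finger opening in m; "grip_force": force on a finger pad.
Only numpy, scipy, OpenCV 4.12 (cv2) and the standard library are available. Lean on these libraries where they do the work, as an engineer would, in place of code of your own. Each camera call takes 0.05 s, during which the arm holds its last target. There are 200 camera calls.

### The job

Put the two grit dippers away nested: pull the small dipper's handle sideways out of its spring clip and set the small pot gently inside the large pouring dipper, turned so that its handle drops into one of the lips of the large one's pouring ring, clear of the large one's handle, and the pot stands flat on the large one's floor. Leave the pair upright in the drip tray, let go, and leave everything else where it is.

Things in the scene. Friction and masses are not known exactly. Their poses are not given: they have to be found in the camera images.
- small_dipper: Small plain aluminium dipper, 194 mm long in all, 0.26 kg: open round pot 78 high, wall 2.5, outside radius 46.5 at the foot, 48 at the rim, with one level handle. Starts upright on the bench, handle in the spring clip. Origin: centre of the pot's underside; z up the pot's axis; +x along the handle, away from the pot.
- small_grip (a point): Point on the small dipper's handle axis, 90 mm from the pot's axis, 70 mm above its underside, in the clear length of grip between pot and clip. The handle is a bare steel shank 10 mm thick from the pot's wall to 68 mm from the axis, then a black round grip, diameter 18, up to 146 mm.
- large_dipper: Large plain steel dipper standing in the drip tray, 1 kg: round pot, inside radius 50, floor 4 thick, a pouring ring on its mouth; ring's rolled rim 82.5 above the underside, as wide inside as the pot. Origin: centre of the underside; z up; +x along its handle (axis 46 up, black grip, diameter 20, from x = 76 to 150).
- clip_stand: Fixed grey steel bracket with the clip: foot plate 70 x 75 mm, upright plate 101 high. Origin: on the bench, where the small pot's centre stands at the start; +x along the clipped handle; the upright stands at x = 111 to 151, y = 41 to 47 mm; the clip's mouth opens to -y.
- clip (a point): Axis of the spring clip, 131 mm from the stand's origin along its +x, 70 up. Two sprung steel jaws, 14 mm long along the handle, lie above and below the grip. Pulled level along the stand's -y the grip meets 10 to 17 N over the first 10 mm, then snaps free; it is clear after 30 mm.
- drip_tray: Fixed bare-metal drip tray, 184 mm across, outer rim 10 high, base 3 thick, with a raised ring (inside radius 54.5, 10 high) that keeps the large dipper's foot in place. Origin: centre of its underside.
- pour_ring_mid (a point): Centre of the pouring ring's rim plane, on the large dipper's axis, 80 mm above its underside. The steel ring turns stiffly on the pot (8 N at its rim). It has two opposite pour lips. They stand square to the large handle (+y, -y) give or take 40 degrees: how far the ring is turned is NOT reported and must be seen or felt (axes here are the pot's).
- nest_floor (a point): Centre of the large dipper's inner floor, 4 mm above its underside; the small pot's underside ends here. A lip is a dip in the rim 21 mm wide between crests, 13 wide and 17 deep at its bottom, its spout reaching 61 mm from the axis. The small dipper's 10 mm shank fits it, 3.5 mm clear of the bottom; elsewhere the shank lands on the rim with the pot 12.5 mm too high.
- steel_mug: Bystander: plain steel mug, 76 mm wide, 85 mm high, origin under its centre.
- v_block: Bystander: dark steel V-block 70 x 50 x 45 mm, 0.8 kg, origin under its centre.
- bead_jar: Bystander: jar 72 mm wide, 110 mm high, origin under its centre.
- blast_nozzle: Bystander: white ceramic blast nozzle standing on end, 34 mm wide, 62 mm high, origin under its centre.
- wire_brush: Bystander: hand brush 200 mm long, lying.
- spanner: Bystander: spanner 190 mm long, lying.
- bearing: Bystander: steel bearing lying flat, 72 mm wide, 20 mm high, origin under its centre.
Things that resemble listed ones, but are neither listed nor needed, are in the scene too. What is shaped like the small_dipper but brown is not meant.

How it is judged:
On the way:
1. the small dipper's handle is out of the spring clip (distance between small_grip and clip above 0.075 m), for 0.1 s.
At the end, for the whole second after the job is handed in: Small pot flat on the large one's floor (3.5 mm, 0.06 rad), axes within 8 mm, so its handle lies in a lip, 0.6 rad or more clear of the large handle's line; large dipper upright (0.05 rad) in the drip tray (within 10 mm of its centre); both at rest and let go (z of small_dipper in the frame of large_dipper between 0.001 and 0.0075 m and horizontal distance between small_dipper and large_dipper below 0.008 m and angle between the z axis of small_dipper and the z axis of large_dipper, either way round below 0.06 rad and angle between the x axis of small_dipper and the x axis of large_dipper, either way round above 0.6 rad and angle between large_dipper's own z axis and vertical below 0.05 rad and horizontal distance between large_dipper and drip_tray below 0.01 m and linear speed of each of small_dipper, large_dipper below 0.02 m/s); the robot touches nothing.
It fails at once if the dippers are forced together (over 90 N) (contact force between small_dipper and large_dipper above 90 N).
It fails at once if the small dipper is dropped or thrown into the large one (faster than 0.45 m/s within 60 mm of the large one's floor) (distance between small_dipper and nest_floor below 0.06 m and linear speed of small_dipper above 0.45 m/s).
It fails at once if the large dipper is tipped over 0.35 rad (angle between large_dipper's own z axis and vertical above 0.35 rad).
It fails at once if a bystander is moved more than 30 mm (distance of any of steel_mug, v_block, bead_jar, blast_nozzle, wire_brush, spanner, bearing from where it was at the start of the episode above 0.03 m).
It also fails if it takes over 67 s, if anything falls off the work surface, if the arm or the gripper's body presses on something with over 40 N, if the wrist force passes 120 N, or if a joint passes its speed limit or range.

## Working session

There is one attempt and no reset: what is moved stays moved. The work goes in short steps, Python scripts to look and compute and a tool call to move; the robot and the scene stay as the last step left them, time stands still between calls to the robot, and variables do not carry over. Pictures are saved under pics/ and viewed, at most 10 in all, crops included, and the job is handed in when it is done.

Besides the shell and the picture viewer there is one more tool, called after "Call:" as a command line: name --argument value ..., lists and objects as JSON in quotes. jog_arm: Moves the arm, as the interface text tells. Its arguments: {"type":"object","properties":{"moves":{"type":"array","items":{"type":"object","properties":{"fingers":{"type":"number"},"slide":{"type":"array","items":{"type":"number"}},"angular":{"type":"array","items":{"type":"number"}}}}},"squeeze":{"type":"number"}},"required":["moves"]}

```bash
mkdir -p pics
cat > h.py <<'E'
from workcell import *
import numpy as np, cv2
def ray(pic,uv):
    f=240/np.tan(np.radians(pic["fovy"])/2); T=np.array(pic["world_from_camera"])
    d=T[:3,:3]@np.array([(uv[0]-pic["cx"])/f,(uv[1]-pic["cy"])/f,1]); return T[:3,3],d
def at_z(pic,uv,z):
    o,d=ray(pic,uv); return o+d*(z-o[2])/d[2]
def proj(pic,P):
    f=240/np.tan(np.radians(pic["fovy"])/2); T=np.linalg.inv(np.array(pic["world_from_camera"]))
    c=T[:3,:3]@np.array(P)+T[:3,3]; return np.array([pic["cx"]+f*c[0]/c[2],pic["cy"]+f*c[1]/c[2]])
def tri(p1,u1,p2,u2):
    A=[];b=[]
    for p,u in((p1,u1),(p2,u2)):
        o,d=ray(p,u); d=d/np.linalg.norm(d); M=np.eye(3)-np.outer(d,d); A.append(M); b.append(M@o)
    x=np.linalg.lstsq(np.vstack(A),np.hstack(b),rcond=None)[0]
    return x,[np.linalg.norm(M@x-v) for M,v in zip(A,b)]
E
python3 - <<'E'
from h import *
for n in("scene","top"):
    p=read_camera(n); cv2.imwrite(f"pics/{n}0.png",p["color"][:,:,::-1])
    print(n,p["fovy"],p["cx"],p["cy"],np.round(p["world_from_camera"],3).tolist())
    for t,z in(("small_dipper",0),("small_grip",.07),("large_dipper",.003),("clip_stand",0),("clip",.07),("drip_tray",0),("pour_ring_mid",.083),("nest_floor",.007)):
        for r in tip_of(t,p)[:3]: print(t,np.round(r["point"],1),round(r["p"],2),at_z(p,r["point"],z).round(4))
s=get_state();print(s)
E
```

```text
scene 52.428126501819925 319.55760514245657 230.3696657557689 [[-0.634, 0.506, -0.585, 1.21], [0.773, 0.426, -0.47, 0.563], [0.012, -0.75, -0.661, 0.877], [0.0, 0.0, 0.0, 1.0]]
small_dipper [409.  232.3] 0.89 [0.2827 0.1314 0.    ]
small_dipper [299.6 173.4] 0.75 [ 0.2645 -0.2786 -0.    ]
small_dipper [245.2 224.7] 0.58 [ 0.5467 -0.2309 -0.    ]
small_grip [293.6 141.3] 0.88 [ 0.2191 -0.342   0.07  ]
small_grip [223.1 188.7] 0.83 [ 0.5321 -0.324   0.07  ]
small_grip [450.8 227.8] 0.77 [0.2735 0.2381 0.07  ]
large_dipper [385.5 300.5] 0.96 [0.5283 0.2175 0.003 ]
clip_stand [389.1 302.2] 0.52 [0.5249 0.2256 0.    ]
clip [215.2 181.4] 0.68 [ 0.5231 -0.3666  0.07  ]
clip [444.2 395.9] 0.55 [0.7008 0.4508 0.07  ]
pour_ring_mid [395.6 280.9] 0.63 [0.5291 0.235  0.083 ]
pour_ring_mid [214.9 180.9] 0.49 [ 0.5331 -0.354   0.083 ]
pour_ring_mid [386.7 301. ] 0.41 [0.5902 0.2519 0.083 ]
nest_floor [388.6 299.8] 0.63 [0.525  0.2234 0.007 ]
top 48.71762758197678 307.348357740159 230.45689585084494 [[-0.018, -0.984, 0.178, 0.243], [-1.0, 0.02, 0.011, -0.016], [-0.015, -0.177, -0.984, 1.548], [0.0,
[... 660 characters left out ...]
0.2239 0.007 ]
{'clock': 0.9, 'joint_pos': array([1.11338809e+00, 3.13155597e-01, 4.61000854e-02, 1.30358741e+00,
       6.54634175e-06, 1.43121486e+00]), 'qvel': array([ 0.00068132, -0.00225476,  0.00033525, -0.000528  ,  0.00115629,
        0.00276051]), 'tau': array([ 5.52665042e-04, -4.80448115e+01,  2.98813605e+01,  6.91822561e-05,
       -5.31795638e-05, -8.24934659e-06]), 'tcp_pos': array([0.17970643, 0.5462438 , 0.2423485 ]), 'orientation': array([1.94280792e-05, 1.58245374e-01, 9.87399816e-01, 7.42723057e-05]), 'wrist_force': array([0.32533773, 0.27349581, 0.54727284]), 'ft_torque': array([-0.01705411,  0.03092827,  0.01290032]), 'grip_force': 0.0, 'finger_gap': 0.08535716114238463}
```

View pics/scene0.png

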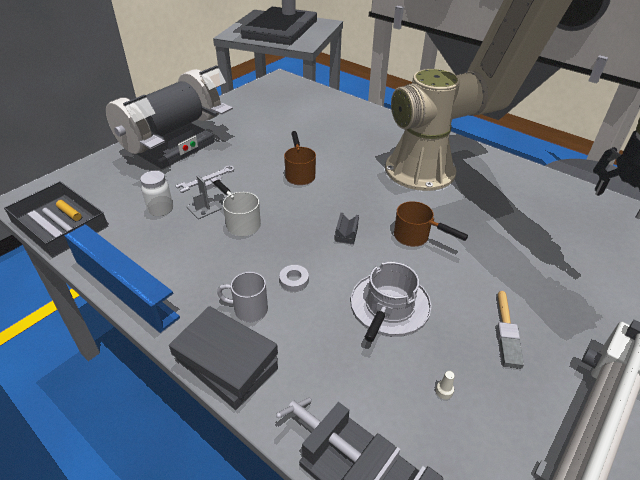

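View pics/top0.png

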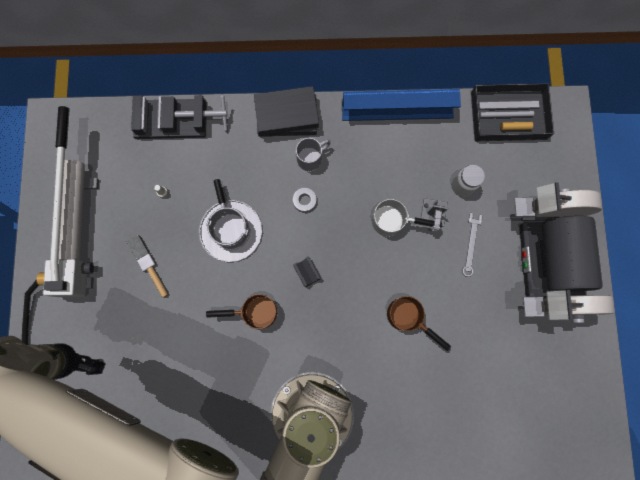

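The silvery pot at scene (241,213) / top (391,218), with its handle in the grey bracket, is the small dipper. The pots at scene (300,165) and (414,224) are brown, so they are look-alikes. The large dipper stands in the tray at scene (392,290) / top (228,228). Next I'll confirm this in an enlarged crop with a model overlay.

```bash
cat > crop.py <<'E'
from h import *
def panels(spec,out,k=8):
    ims=[]
    for p,(c,r),w,h,polys in spec:
        im=cv2.resize(p["color"][r:r+h,c:c+w,::-1],None,fx=400/w,fy=400/w,interpolation=cv2.INTER_CUBIC); s=400/w
        for P,col in polys:
            q=[(proj(p,x)-[c,r]+.5)*s for x in P]
            for x in q: cv2.circle(im,tuple(int(v) for v in x),1,col,-1)
        for i in range(0,w,10): cv2.putText(im,str(c+i),(int(i*s),9),0,.3,(0,0,255),1)
        for i in range(0,h,10): cv2.putText(im,str(r+i),(0,int(i*s)+4),0,.3,(0,0,255),1)
        ims.append(im[:300])
    cv2.imwrite(out,np.vstack([np.hstack(ims[:2]),np.hstack(ims[2:])]) if len(ims)>2 else np.hstack(ims))
def circ(c,r,z,n=60): return [(c[0]+r*np.cos(a),c[1]+r*np.sin(a),z) for a in np.linspace(0,2*np.pi,n,False)]
E
python3 - <<'E'
from crop import *
s=read_camera("scene");t=read_camera("top")
S=(.549,-.235);L=(.527,.232);G=(0,255,0);Y=(0,255,255)
sp=[(circ(S,.048,.078),G),([(.549-.0262*u/.131,-.235-.1285*u/.131,.07) for u in(.09,.131,.146)],Y)]
lp=[(circ(L,.05,.0855),G),(circ(L,.092,.010,90),Y)]
panels([(s,(180,160),100,75,sp),(t,(360,185),100,75,sp),(s,(340,250),100,75,lp),(t,(190,175),80,60+15,lp)],"pics/c1.png")
# sub-pixel nets average
for _ in range(2):
    for p in(s,t):
        for n in("small_dipper","small_grip","clip","large_dipper","drip_tray","pour_ring_mid"):
            print(n,p is t,[(np.round(r["point"],1).tolist(),round(r["p"],2)) for r in tip_of(n,p)[:3]])
    s=read_camera("scene");t=read_camera("top")
E
```

```text
small_dipper False [([409.5, 234.6], 0.93), ([299.9, 175.9], 0.73), ([242.9, 224.5], 0.6)]
small_grip False [([449.5, 228.7], 0.87), ([293.8, 143.9], 0.72), ([221.6, 185.9], 0.69)]
clip False [([216.3, 179.0], 0.84)]
large_dipper False [([388.7, 302.6], 0.8), ([158.3, 209.4], 0.2)]
drip_tray False []
pour_ring_mid False [([396.6, 279.5], 0.67), ([293.9, 279.1], 0.64)]
small_dipper True [([261.0, 314.2], 0.87), ([227.8, 228.5], 0.72), ([386.6, 218.2], 0.7)]
small_grip True [([424.1, 219.6], 0.84), ([434.7, 334.5], 0.68), ([222.4, 312.9], 0.6)]
clip True [([437.4, 223.0], 0.65)]
large_dipper True [([230.0, 229.7], 0.95)]
drip_tray True [([232.4, 231.1], 0.92)]
pour_ring_mid True [([227.8, 226.7], 0.66)]
small_dipper False [([243.8, 222.5], 0.98), ([411.2, 234.8], 0.85), ([298.9, 175.0], 0.56)]
small_grip False [([220.6, 189.0], 0.93), ([446.5, 228.1], 0.75), ([296.4, 143.9], 0.7)]
clip False []
large_dipper False [([388.6, 302.8], 0.7)]
drip_tray False []
pour_ring_mid False [([394.1, 281.4], 0.87)]
small_dipper True [([402.6, 313.1], 0.93), ([387.9, 219.8], 0.83), ([259.1, 313.3], 0.75)]
small_grip True [([222.7, 314.4], 0.94), ([422.4, 219.5], 0.78), ([434.1, 334.9], 0.6)]
clip True [([437.5, 225.6], 0.88)]
large_dipper True [([232.0, 231.9], 0.93), ([309.8, 159.9], 0.45)]
drip_tray True [([233.4, 229.8], 0.58), ([227.2, 225.6], 0.45)]
pour_ring_mid True [([235.7, 231.1], 0.7), ([226.6, 225.7], 0.63)]
```

View pics/c1.png

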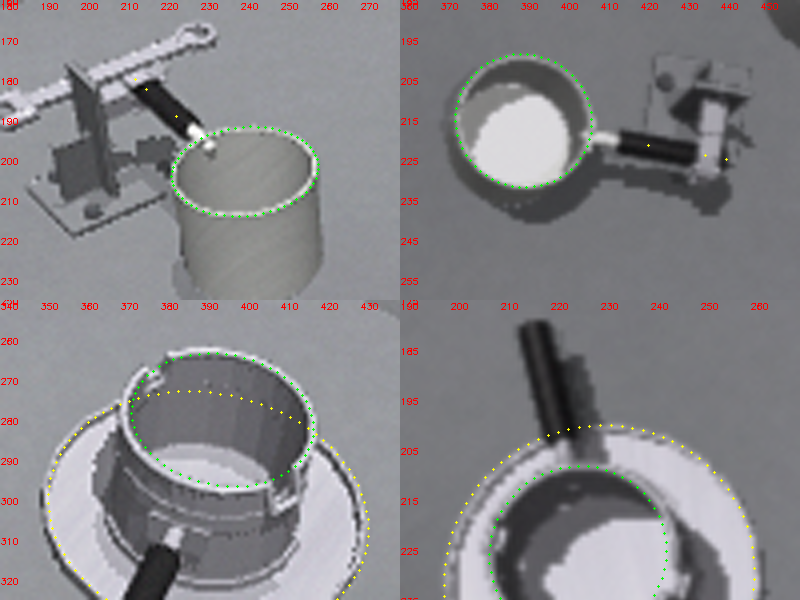

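The overlay confirms it: the unpainted aluminium pot is in the clip, centred at (0.549, -0.235). The large one's lips show at scene about (376,270) and (409,298). Now I'll fit the large dipper, the tray and the handle direction.

```bash
cat > fit.py <<'E'
from crop import *
from scipy.optimize import minimize
from scipy.ndimage import map_coordinates
def gray(p): return cv2.GaussianBlur(p["color"].mean(2),(0,0),.8)
def samp(p,g,P): q=np.array([proj(p,x) for x in P]); return map_coordinates(g,[q[:,1],q[:,0]],order=1)
def fitc(pics,c0,r,z,sgn,lim=.012):
    best=None
    gs=[gray(p) for p in pics]
    def f(c): return -sum(np.mean(np.clip(sgn*(samp(p,g,circ(c,r-.0015,z,90))-samp(p,g,circ(c,r+.0015,z,90))),-10,40)) for p,g in zip(pics,gs))
    gr=[(f((c0[0]+i,c0[1]+j)),c0[0]+i,c0[1]+j) for i in np.arange(-lim,lim+1e-6,.002) for j in np.arange(-lim,lim+1e-6,.002)]
    b=min(gr); m=minimize(f,b[1:],method="Nelder-Mead"); return m.x.round(4),round(m.fun,1)
def dark(p,poly):
    m=np.zeros((480,640),np.uint8); cv2.fillPoly(m,[np.array(poly,np.int32)],1)
    v,u=np.nonzero((m>0)&(p["color"].max(2)<45)); return np.c_[u,v].astype(float)
E
python3 - <<'E'
from fit import *
s=read_camera("scene");t=read_camera("top")
for n,ps in(("both",[s,t]),("scene",[s]),("top",[t])):
    print(n,"tray",fitc(ps,(.527,.225),.092,.01,1),"rim in",fitc(ps,(.527,.23),.05,.0855,-1),"small",fitc(ps,(.549,-.235),.048,.078,1))
L=fitc([s,t],(.527,.23),.05,.0855,-1)[0]
# handle axes: dark pixels, line fit, on plane z of the handle axis
for n,p,poly,z in(("small",t,[(408,212),(432,216),(432,228),(408,226)],.076),("small",s,[(208,178),(232,192),(224,199),(204,184)],.074),("large",t,[(212,176),(222,178),(228,206),(216,208)],.054),("large",s,[(366,320),(384,308),(388,320),(372,346),(360,344)],.053)):
    q=dark(p,poly); w=np.array([at_z(p,x,z)[:2] for x in q]); vx,vy,x,y=cv2.fitLine(w.astype(np.float32),cv2.DIST_HUBER,0,.01,.01).ravel()
    pr=(w-[x,y])@[vx,vy]; print(n,p is t,len(q),"yaw",np.arctan2(vy,vx).round(3),"mid",x.round(4),y.round(4),"ends",pr.min().round(3),pr.max().round(3))
D=[(c,k) for c,k in []]
lips=[]
for d in range(0,360,15):
    a=np.radians(d); lips.append((L[0]+.066*np.cos(a),L[1]+.066*np.sin(a),.0855))
ax=[(L[0]+r,L[1],.0855) for r in(.072,.078)]
lp=[(circ(L,.05,.0855,120),(0,255,0)),(lips,(0,255,255)),(ax,(0,0,255))]
panels([(s,(345,245),88,66,lp),(t,(188,192),80,60,lp)],"pics/c2.png")
E
```

```text
both tray (array([0.526 , 0.2306]), np.float64(-38.5)) rim in (array([0.5273, 0.231 ]), np.float64(-42.7)) small (array([ 0.5495, -0.2358]), np.float64(-27.6))
scene tray (array([0.5259, 0.2304]), np.float64(-14.9)) rim in (array([0.5277, 0.2306]), np.float64(-24.9)) small (array([ 0.5495, -0.2358]), np.float64(-11.0))
top tray (array([0.5263, 0.2311]), np.float64(-23.8)) rim in (array([0.5258, 0.2325]), np.float64(-19.4)) small (array([ 0.5498, -0.236 ]), np.float64(-16.7))
small True 91 yaw 1.424 mid 0.5272 -0.3248 ends -0.027 0.021
small False 53 yaw 1.423 mid 0.535 -0.3356 ends -0.029 0.041
large True 103 yaw 0.319 mid 0.6318 0.252 ends -0.032 0.038
large False 196 yaw 0.272 mid 0.6363 0.258 ends -0.038 0.045
```

View pics/c2.png

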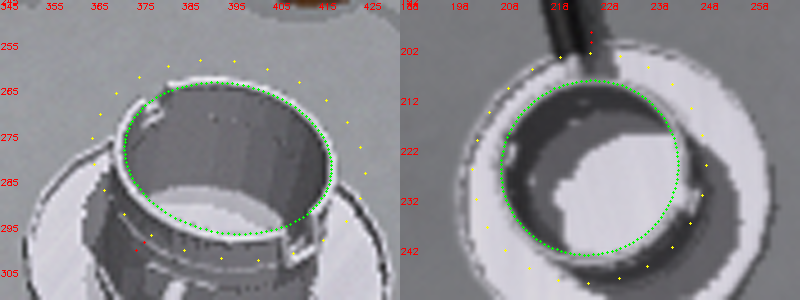

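Run:
```python
from fit import *
L=(.5268,.2309); rows=[]
for n,z in(("scene",.0855),("top",.0855)):
    p=read_camera(n); W,H=800,280
    mp=np.zeros((H,W,2),np.float32)
    for j in range(W):
        a=np.radians(j*.45)
        for i in range(H):
            r=.038+.028*(H-i)/H; mp[i,j]=proj(p,(L[0]+r*np.cos(a),L[1]+r*np.sin(a),z))
    im=cv2.remap(p["color"][:,:,::-1].copy(),mp,None,cv2.INTER_CUBIC)
    for d in range(0,360,15): cv2.putText(im,str(d),(int(d/.45),10),0,.35,(0,0,255),1); cv2.line(im,(int(d/.45),12),(int(d/.45),20),(0,0,255),1)
    rows.append(im)
    for uv in([(409,299)] if n=="scene" else [(246,232)]):
        for zz in(.0685,.077,.0855):
            w=at_z(p,uv,zz)[:2]-L; print(n,zz,np.degrees(np.arctan2(w[1],w[0])).round(1),np.linalg.norm(w).round(4))
cv2.imwrite("pics/pol.png",np.vstack(rows))
```

```text
scene 0.0685 71.8 0.0519
scene 0.077 66.0 0.0573
scene 0.0855 61.3 0.063
top 0.0685 -107.6 0.0584
top 0.077 -108.7 0.06
top 0.0855 -109.7 0.0615
```

View pics/pol.png

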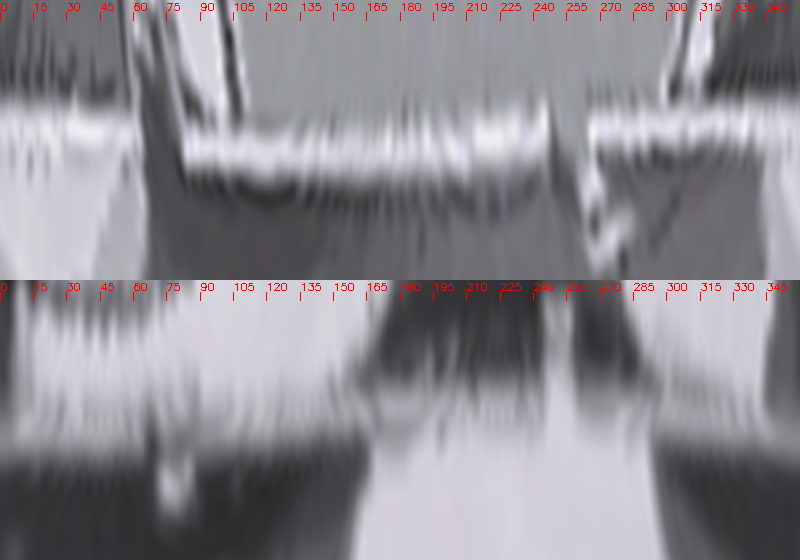

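The lips in the polar view sit at about 72° and 256° (scene) and 252° (top). I'll take 253.5° (-106.5°) in world. The large handle is at about 15°, so that lip is about 1.03 rad off its line. Now I'll plan the moves.

```bash
cat > plan.py <<'E'
import sys; from h import *
from scipy.spatial.transform import Rotation as R
def plan(x,y,z,hd):  # target TCP, heading (deg) of tool x, tool down
    s=get_state(); q=s["orientation"]; r=R.from_quat([q[1],q[2],q[3],q[0]])
    a=np.radians(hd); X=np.array([np.cos(a),np.sin(a),0]); Z=np.array([0,0,-1.]); T=R.from_matrix(np.c_[X,np.cross(Z,X),Z])
    print("slide",(r.inv().apply(np.array([x,y,z])-s["tcp_pos"])*1e3).round(1),"ang",np.degrees((r.inv()*T).as_rotvec()).round(1),"| t",round(s["clock"],2),"tcp",s["tcp_pos"].round(4),"j",s["joint_pos"].round(2),"gap",round(s["finger_gap"],4),"F",s["wrist_force"].round(1))
if __name__=="__main__": plan(*map(float,sys.argv[1:]))
E
python3 plan.py .45 .2 .24 80
```

```text
slide [-365.  -244.4    2.3] ang [ 0.  -0.  81.8] | t 2.6 tcp [0.1797 0.5462 0.2423] j [1.11 0.31 0.05 1.3  0.   1.43] gap 0.0856 F [ 0.1 -0.4  0.6]
```

Call:
jog_arm --moves '[{"slide": [-365, -244, 2], "angular": [0, 0, 60], "fingers": 0}, {"slide": [-365, -244, 2], "angular": [0, 0, 60]}, {"slide": [-365, -244, 2], "angular": [0, 0, 60]}, {"slide": [-365, -244, 2], "angular": [0, 0, 60]}, {"slide": [-365, -244, 2], "angular": [0, 0, 60]}, {"slide": [-365, -244, 2], "angular": [0, 0, 60]}, {"slide": [-365, -244, 2], "angular": [0, 0, 60]}, {"slide": [-365, -244, 2], "angular": [0, 0, 60]}, {"slide": [-365, -244, 2], "angular": [0, 0, 60]}, {"slide": [-365, -244, 2], "angular": [0, 0, 60]}]'

```text
schema error: expected keys fingers, slide, angular
```

```bash
python3 plan.py .5335 -.3244 .20 79.7
```

```text
slide [-608.1 -716.5   42.3] ang [ 0.  -0.  82.1] | t 2.6 tcp [0.1797 0.5462 0.2423] j [1.11 0.31 0.05 1.3  0.   1.43] gap 0.0856 F [ 0.1 -0.4  0.6]
```

Every row needs all three keys.

Call:
jog_arm --moves '[{"slide": [-365, -244, 2], "angular": [0, 0, 60], "fingers": 0}, {"slide": [-365, -244, 2], "angular": [0, 0, 60], "fingers": 0}, {"slide": [-365, -244, 2], "angular": [0, 0, 60], "fingers": 0}, {"slide": [-365, -244, 2], "angular": [0, 0, 60], "fingers": 0}, {"slide": [-365, -244, 2], "angular": [0, 0, 60], "fingers": 0}, {"slide": [-365, -244, 2], "angular": [0, 0, 60], "fingers": 0}, {"slide": [-365, -244, 2], "angular": [0, 0, 60], "fingers": 0}, {"slide": [-365, -244, 2], "angular": [0, 0, 60], "fingers": 0}, {"slide": [-365, -244, 2], "angular": [0, 0, 60], "fingers": 0}, {"slide": [-365, -244, 2], "angular": [0, 0, 60], "fingers": 0}]'

```text
clock: 3.43
tcp_pos: [0.4373, 0.2162, 0.2408]
orientation: [0.0, 0.632, 0.775, 0.0]
wrist_force: [0.2, 0.7, 0.2]
finger_gap: 0.0857
grip_force: 0.0
```

```bash
python3 plan.py .5335 -.3244 .20 79.7
```

```text
slide [-548.9  -15.2   40.6] ang [ 0.1 -0.  22. ] | t 3.43 tcp [0.4373 0.2162 0.2408] j [ 0.29  0.14 -0.18  1.25  0.    1.66] gap 0.0857 F [0.2 0.7 0.2]
```

Call:
jog_arm --moves '[{"slide": [-400, -13, 0], "angular": [0, 0, 22], "fingers": 0}, {"slide": [-400, -13, 0], "angular": [0, 0, 22], "fingers": 0}, {"slide": [-400, -13, 0], "angular": [0, 0, 22], "fingers": 0}, {"slide": [-400, -13, 0], "angular": [0, 0, 22], "fingers": 0}, {"slide": [-400, -13, 0], "angular": [0, 0, 22], "fingers": 0}, {"slide": [-400, -13, 0], "angular": [0, 0, 22], "fingers": 0}, {"slide": [-400, -13, 0], "angular": [0, 0, 22], "fingers": 0}, {"slide": [-400, -13, 0], "angular": [0, 0, 22], "fingers": 0}, {"slide": [-400, -13, 0], "angular": [0, 0, 22], "fingers": 0}, {"slide": [-400, -13, 0], "angular": [0, 0, 22], "fingers": 0}]'

```text
clock: 4.27
tcp_pos: [0.5058, -0.1803, 0.2403]
orientation: [0.001, 0.768, 0.64, -0.0]
wrist_force: [0.4, -0.5, 0.5]
finger_gap: 0.085
grip_force: 0.0
```

```bash
python3 plan.py .5335 -.3244 .16 79.7
```

```text
slide [-136.7   53.1   80.5] ang [ 0.1  0.1 -0.1] | t 4.27 tcp [ 0.5058 -0.1803  0.2403] j [-0.49  0.24 -0.06  1.27 -0.    1.26] gap 0.085 F [ 0.4 -0.5  0.5]
```

Call:
jog_arm --moves '[{"slide": [-130, 53, 0], "angular": [0, 0, 0], "fingers": 0}, {"slide": [-130, 53, 0], "angular": [0, 0, 0], "fingers": 0}, {"slide": [-130, 53, 0], "angular": [0, 0, 0], "fingers": 0}, {"slide": [-134, 53, 0], "angular": [0, 0, 0], "fingers": 0}, {"slide": [-134, 53, 0], "angular": [0, 0, 0], "fingers": 0}, {"slide": [-134, 53, 40], "angular": [0, 0, 0], "fingers": 0}, {"slide": [-134, 53, 80], "angular": [0, 0, 0], "fingers": 0}, {"slide": [-134, 53, 80], "angular": [0, 0, 0], "fingers": 0}, {"slide": [-134, 53, 80], "angular": [0, 0, 0], "fingers": 0}]'

```text
clock: 5.02
tcp_pos: [0.5319, -0.3154, 0.1584]
orientation: [-0.003, 0.767, 0.642, -0.001]
wrist_force: [0.7, 0.1, 0.7]
finger_gap: 0.0857
grip_force: 0.0
```

```bash
python3 plan.py .5335 -.3244 .062 79.7
python3 - <<'E'
from crop import *
s=read_camera("scene");t=read_camera("top")
c,sn=np.cos(-1.75),np.sin(-1.75);g=[((.5495+u*c),(-.2358+u*sn),.07) for u in(.068,.09,.117,.146)]
panels([(s,(180,130),100,75,[(g,(0,255,255))]),(t,(380,185),80,60,[(g,(0,255,255))])],"pics/g1.png")
E
```

```text
slide [-8.9  3.7 96.3] ang [-0.3 -0.2  0.1] | t 5.02 tcp [ 0.5319 -0.3154  0.1584] j [-0.67  0.44  0.02  1.16  0.    1.08] gap 0.0857 F [0.7 0.1 0.7]
```

View pics/g1.png

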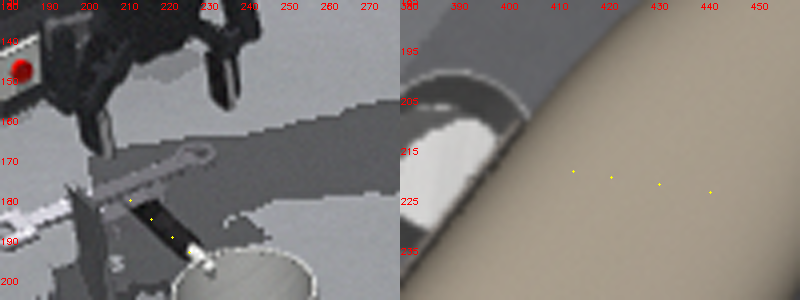

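The open fingers straddle the handle line (tips at scene (104,153) and (235,108) in the crop's own frame), and the yellow points lie on the grip. I'll descend and close.

Call:
jog_arm --moves '[{"slide": [-9, 3, 0], "angular": [0, 0, 0], "fingers": 0}, {"slide": [-9, 3, 40], "angular": [0, 0, 0], "fingers": 0}, {"slide": [-9, 3, 70], "angular": [0, 0, 0], "fingers": 0}, {"slide": [-9, 3, 85], "angular": [0, 0, 0], "fingers": 0}, {"slide": [-9, 3, 96], "angular": [0, 0, 0], "fingers": 0}, {"slide": [-9, 3, 96], "angular": [0, 0, 0], "fingers": 0}, {"slide": [-9, 3, 96], "angular": [0, 0, 0], "fingers": 0}]'

```text
clock: 5.7
tcp_pos: [0.5362, -0.3278, 0.0659]
orientation: [0.001, 0.767, 0.641, 0.0]
wrist_force: [-0.3, 0.4, 0.6]
finger_gap: 0.0854
grip_force: 0.0
```

```bash
python3 plan.py .5335 -.3244 .062 79.7
```

```text
slide [ 2.9 -3.3  3.9] ang [0.1 0.1 0.1] | t 5.7 tcp [ 0.5362 -0.3278  0.0659] j [-0.68  0.51 -0.1   0.96  0.    1.07] gap 0.0854 F [-0.3  0.4  0.6]
```

Call:
jog_arm --squeeze 40 --moves '[{"slide": [2, -3, 4], "angular": [0, 0, 0], "fingers": 0}, {"slide": [2, -3, 4], "angular": [0, 0, 0], "fingers": 0.5}, {"slide": [2, -3, 4], "angular": [0, 0, 0], "fingers": 0.7}, {"slide": [2, -3, 4], "angular": [0, 0, 0], "fingers": 0.8}, {"slide": [2, -3, 4], "angular": [0, 0, 0], "fingers": 1}, {"slide": [2, -3, 4], "angular": [0, 0, 0], "fingers": 1}, {"slide": [2, -3, 4], "angular": [0, 0, 0], "fingers": 1}, {"slide": [2, -3, 4], "angular": [0, 0, 0], "fingers": 1}]'

```text
clock: 6.37
tcp_pos: [0.5327, -0.3245, 0.0607]
orientation: [0.0, 0.767, 0.641, -0.0]
wrist_force: [-1.8, 0.8, 2.3]
finger_gap: 0.0167
grip_force: 38.9
```

```bash
python3 plan.py .5335 -.3244 .062 79.7
```

```text
slide [ 0.3  0.8 -1.3] ang [0.  0.  0.1] | t 6.37 tcp [ 0.5327 -0.3245  0.0607] j [-0.68  0.51 -0.11  0.94 -0.    1.07] gap 0.0167 F [-1.8  0.8  2.3]
```

Call:
jog_arm --squeeze 110 --moves '[{"slide": [0, 0, 0], "angular": [0, 0, 0], "fingers": 1}, {"slide": [0, 0, 0], "angular": [0, 0, 0], "fingers": 1}, {"slide": [0, -4, 0], "angular": [0, 0, 0], "fingers": 1}, {"slide": [0, -8, 0], "angular": [0, 0, 0], "fingers": 1}, {"slide": [0, -12, 0], "angular": [0, 0, 0], "fingers": 1}, {"slide": [0, -16, 0], "angular": [0, 0, 0], "fingers": 1}, {"slide": [0, -22, 0], "angular": [0, 0, 0], "fingers": 1}, {"slide": [0, -30, 0], "angular": [0, 0, 0], "fingers": 1}, {"slide": [0, -40, 0], "angular": [0, 0, 0], "fingers": 1}, {"slide": [0, -50, 0], "angular": [0, 0, 0], "fingers": 1}]'

```text
clock: 7.2
tcp_pos: [0.4831, -0.3153, 0.0606]
orientation: [0.0, 0.767, 0.641, 0.0]
wrist_force: [3.1, -1.1, 2.5]
finger_gap: 0.0152
grip_force: 108.1
```

Call:
jog_arm --moves '[{"slide": [0, -12, 0], "angular": [0, 0, 0], "fingers": 1}, {"slide": [0, -12, 0], "angular": [0, 0, 0], "fingers": 1}, {"slide": [0, -12, -10], "angular": [0, 0, 0], "fingers": 1}, {"slide": [0, -12, -30], "angular": [0, 0, 0], "fingers": 1}, {"slide": [0, -12, -55], "angular": [0, 0, 0], "fingers": 1}, {"slide": [0, -12, -80], "angular": [0, 0, 0], "fingers": 1}, {"slide": [0, -12, -100], "angular": [0, 0, 0], "fingers": 1}, {"slide": [0, -12, -110], "angular": [0, 0, 0], "fingers": 1}, {"slide": [0, -12, -115], "angular": [0, 0, 0], "fingers": 1}, {"slide": [0, -12, -115], "angular": [0, 0, 0], "fingers": 1}]'

```text
clock: 8.03
tcp_pos: [0.4718, -0.3134, 0.1758]
orientation: [0.0, 0.767, 0.641, 0.0]
wrist_force: [0.7, 0.1, -2.7]
finger_gap: 0.0153
grip_force: 107.7
```

```bash
python3 plan.py .5013 .1446 .170 73.5
python3 - <<'E'
from crop import *
s=read_camera("scene");t=read_camera("top")
panels([(s,(180,120),130,98,[]),(t,(340,170),130,98,[])],"pics/g2.png")
E
```

```text
slide [456.  -52.    5.7] ang [0.  0.  6.3] | t 8.03 tcp [ 0.4718 -0.3134  0.1758] j [-0.73  0.32 -0.1   1.14 -0.    1.02] gap 0.0153 F [ 0.7  0.1 -2.7]
```

View pics/g2.png

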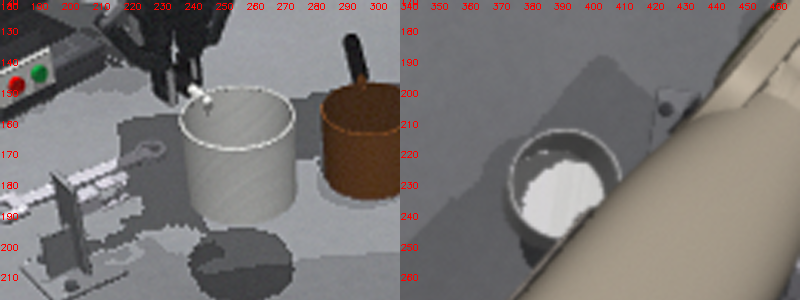

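The small dipper is held upright and clear of the clip (scene pot at about (236,165) in the crop), with 2.7 N on the wrist. Now I'll carry it over.

Call:
jog_arm --moves '[{"slide": [15, -2, 0], "angular": [0, 0, 0], "fingers": 1}, {"slide": [40, -5, 0], "angular": [0, 0, 0], "fingers": 1}, {"slide": [75, -9, 0], "angular": [0, 0, 1], "fingers": 1}, {"slide": [110, -13, 0], "angular": [0, 0, 2], "fingers": 1}, {"slide": [145, -17, 0], "angular": [0, 0, 3], "fingers": 1}, {"slide": [180, -21, 0], "angular": [0, 0, 4], "fingers": 1}, {"slide": [215, -25, 0], "angular": [0, 0, 5], "fingers": 1}, {"slide": [250, -29, 0], "angular": [0, 0, 6], "fingers": 1}, {"slide": [285, -33, 0], "angular": [0, 0, 6.3], "fingers": 1}, {"slide": [315, -36, 0], "angular": [0, 0, 6.3], "fingers": 1}]'

```text
clock: 8.97
tcp_pos: [0.4901, 0.006, 0.174]
orientation: [-0.001, 0.801, 0.599, -0.001]
wrist_force: [-0.5, 0.2, -3.2]
finger_gap: 0.0147
grip_force: 107.6
```

```bash
python3 plan.py .5013 .1446 .170 73.5
```

```text
slide [136.1 -28.5   4.1] ang [-0.2 -0.   0. ] | t 8.97 tcp [0.4901 0.006  0.174 ] j [-0.15  0.19 -0.29  1.1   0.    1.71] gap 0.0147 F [-0.5  0.2 -3.2]
```

Call:
jog_arm --moves '[{"slide": [25, -6, 0], "angular": [0, 0, 0], "fingers": 1}, {"slide": [55, -12, 0], "angular": [0, 0, 0], "fingers": 1}, {"slide": [80, -18, 0], "angular": [0, 0, 0], "fingers": 1}, {"slide": [102, -24, 0], "angular": [0, 0, 0], "fingers": 1}, {"slide": [118, -27, 0], "angular": [0, 0, 0], "fingers": 1}, {"slide": [126, -28, 0], "angular": [0, 0, 0], "fingers": 1}, {"slide": [128, -28, 0], "angular": [0, 0, 0], "fingers": 1}, {"slide": [128, -28, 0], "angular": [0, 0, 0], "fingers": 1}]'

```text
clock: 9.63
tcp_pos: [0.5008, 0.134, 0.1745]
orientation: [-0.0, 0.801, 0.599, -0.001]
wrist_force: [0.5, -0.2, -2.9]
finger_gap: 0.0147
grip_force: 107.6
```

```bash
python3 plan.py .5013 .1446 .170 73.5
cat > meas.py <<'E'
from fit import *
s=read_camera("scene");t=read_camera("top");st=get_state()
zr=.078-.070+st["tcp_pos"][2]+.0093   # rim height: grasp geometry kept (tcp .0607 when on the bench)
c0=st["tcp_pos"][:2]+.09*np.array([np.cos(np.radians(73.5)),np.sin(np.radians(73.5))])
print("exp",c0.round(4),zr.round(4))
for n,ps in(("both",[s,t]),("scene",[s]),("top",[t])):
    print(n,[(dz,fitc(ps,c0,.048,zr+dz,1,.01)) for dz in(0,)])
# rim as tilted circle in both pictures
gs=[gray(p) for p in(s,t)]
def pts(v,r): return [(v[0]+r*np.cos(a),v[1]+r*np.sin(a),v[2]+r*(v[3]*np.cos(a)+v[4]*np.sin(a))) for a in np.linspace(0,2*np.pi,120,False)]
def f(v): return -sum(np.mean(np.clip(samp(p,g,pts(v,.0465))-samp(p,g,pts(v,.0495)),-10,40)) for p,g in zip((s,t),gs))
b=fitc([s,t],c0,.048,zr,1,.01)[0]
m=min((minimize(f,[*b,zr,a,c],method="Nelder-Mead",options=dict(initial_simplex=[[*b,zr,a,c],[b[0]+.004,b[1],zr,a,c],[b[0],b[1]+.004,zr,a,c],[*b,zr+.006,a,c],[*b,zr,a+.05,c],[*b,zr,a,c+.05]],maxiter=600)) for a in(-.03,.03) for c in(-.03,.03)),key=lambda m:m.fun)
print("tilted fit",m.x.round(4),round(m.fun,1))
E
cat > look.py <<'E'
import sys; from crop import *
s=read_camera("scene");t=read_camera("top"); a=[int(v) for v in sys.argv[2:6]]
panels([(s,(a[0],a[1]),110,82,[]),(t,(a[2],a[3]),110,82,[])],sys.argv[1])
E
python3 meas.py; python3 look.py pics/g3.png 340 225 180 180
```

```text
slide [10.4 -2.5  4.5] ang [-0.1  0.1  0.1] | t 9.63 tcp [0.5008 0.134  0.1745] j [ 0.11  0.24 -0.23  1.11 -0.    1.96] gap 0.0147 F [ 0.5 -0.2 -2.9]
exp [0.5266 0.2193] 0.1922
both [(0, (array([0.5295, 0.222 ]), np.float64(-27.9)))]
scene [(0, (array([0.5294, 0.2219]), np.float64(-27.6)))]
top [(0, (array([0.4956, 0.2285]), np.float64(-5.2)))]
tilted fit [ 0.5376  0.2258  0.2008  0.0018 -0.0342] -32.8
```

View pics/g3.png

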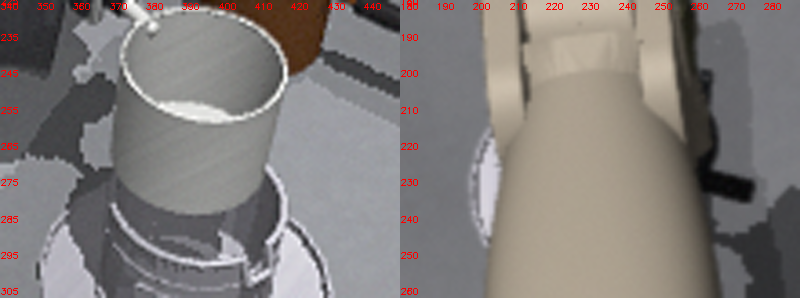

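```bash
cat > meas2.py <<'E'
from fit import *
from scipy.spatial.transform import Rotation as R
def meas(hd=73.5,z0=.0607):
    s=read_camera("scene");st=get_state();g=gray(s);q=st["orientation"]
    X=R.from_quat([q[1],q[2],q[3],q[0]]).apply([1,0,0]); hd=np.degrees(np.arctan2(X[1],X[0]))
    G=st["tcp_pos"]+[0,0,.07-z0]
    def pose(v): # slide along x, lateral, pitch, yaw error
        r=R.from_euler("z",hd,degrees=True)*R.from_rotvec([0,v[2],0])
        o=G+r.apply([.09+v[0],v[1],-.07]); return r,o
    def ring(v,rad,z,half=False):
        r,o=pose(v); P=[o+r.apply([rad*np.cos(a),rad*np.sin(a),z]) for a in np.linspace(0,2*np.pi,120,False)]
        if half:
            P=[p for p in P if np.dot((p-o)[:2],[.68,.34])>.015]
        return P
    def f(v):
        a=np.mean(np.clip(samp(s,g,ring(v,.0465,.078))-samp(s,g,ring(v,.0495,.078)),-10,40))
        b=np.mean(np.clip(np.abs(samp(s,g,ring(v,.0450,.0015,True))-samp(s,g,ring(v,.0480,-.0015,True))),0,40))
        return -a-.5*b+(v[0]/.004)**2
    best=min((minimize(f,[0,b,c],method="Nelder-Mead",options=dict(initial_simplex=[[0,b,c],[.004,b,c],[0,b+.004,c],[0,b,c+.03]])) for b in(-.003,0,.003) for c in(-.02,.02,.05)),key=lambda m:m.fun)
    r,o=pose(best.x); print("hd",hd.round(2),"slip,lat,pitch",best.x.round(4),"score",round(best.fun,1),"foot",o.round(4),"rim",(o+r.apply([0,0,.078])).round(4)); return best.x
if __name__=="__main__": meas()
E
python3 meas2.py; python3 meas2.py
```

```text
Traceback (most recent call last):
  File "meas2.py", line 21, in <module>
    if __name__=="__main__": meas()
                             ~~~~^^
  File "meas2.py", line 19, in meas
    best=min((minimize(f,[0,b,c],method="Nelder-Mead",options=dict(initial_simplex=[[0,b,c],[.004,b,c],[0,b+.004,c],[0,b,c+.03]])) for b in(-.003,0,.003) for c in(-.02,.02,.05)),key=lambda m:m.fun)
  File "meas2.py", line 19, in <genexpr>
    best=min((minimize(f,[0,b,c],method="Nelder-Mead",options=dict(initial_simplex=[[0,b,c],[.004,b,c],[0,b+.004,c],[0,b,c+.03]])) for b in(-.003,0,.003) for c in(-.02,.02,.05)),key=lambda m:m.fun)
              ~~~~~~~~^^^^^^^^^^^^^^^^^^^^^^^^^^^^^^^^^^^^^^^^^^^^^^^^^^^^^^^^^^^^^^^^^^^^^^^^^^^^^^^^^^^^^^^^^^^^^^^^^^^^^^^^^^^^
  File "meas2.py", line 17, in f
    b=np.mean(np.clip(np.abs(samp(s,g,ring(v,.0450,.0015,True))-samp(s,g,ring(v,.0480,-.0015,True))),0,40))
                             ~~~~~~~~~~~~~~~~~~~~~~~~~~~~~~~~~~^~~~~~~~~~~~~~~~~~~~~~~~~~~~~~~~~~~~
ValueError: operands could not be broadcast together with shapes (42,) (44,) 
Traceback (most recent call la
[... 338 characters left out ...]
bda m:m.fun)
  File "meas2.py", line 19, in <genexpr>
    best=min((minimize(f,[0,b,c],method="Nelder-Mead",options=dict(initial_simplex=[[0,b,c],[.004,b,c],[0,b+.004,c],[0,b,c+.03]])) for b in(-.003,0,.003) for c in(-.02,.02,.05)),key=lambda m:m.fun)
              ~~~~~~~~^^^^^^^^^^^^^^^^^^^^^^^^^^^^^^^^^^^^^^^^^^^^^^^^^^^^^^^^^^^^^^^^^^^^^^^^^^^^^^^^^^^^^^^^^^^^^^^^^^^^^^^^^^^^
  File "meas2.py", line 17, in f
    b=np.mean(np.clip(np.abs(samp(s,g,ring(v,.0450,.0015,True))-samp(s,g,ring(v,.0480,-.0015,True))),0,40))
                             ~~~~~~~~~~~~~~~~~~~~~~~~~~~~~~~~~~^~~~~~~~~~~~~~~~~~~~~~~~~~~~~~~~~~~~
ValueError: operands could not be broadcast together with shapes (42,) (44,)
```

```bash
sed -i 's/np.dot((p-o)\[:2\],\[.68,.34\])>.015/np.dot((p-o)[:2],[.68,.34])>.3*rad/' meas2.py; python3 meas2.py; python3 meas2.py
```

```text
hd 73.41 slip,lat,pitch [-0.0003 -0.0002  0.028 ] score -45.2 foot [0.5268 0.217  0.1123] rim [0.5274 0.219  0.1903]
hd 73.43 slip,lat,pitch [-0.0002 -0.0003  0.0265] score -45.0 foot [0.527  0.2173 0.1124] rim [0.5276 0.2193 0.1904]
```

Call:
jog_arm --moves '[{"slide": [5, -1, 0], "angular": [0, 0.8, 0], "fingers": 1}, {"slide": [10, -2.2, 0], "angular": [0, 1.5, 0], "fingers": 1}, {"slide": [10.3, -2.2, 0], "angular": [0, 1.5, 0], "fingers": 1}, {"slide": [10.3, -2.2, 0], "angular": [0, 1.5, 0], "fingers": 1}, {"slide": [10.3, -2.2, 0], "angular": [0, 1.5, 0], "fingers": 1}, {"slide": [10.3, -2.2, 0], "angular": [0, 1.5, 0], "fingers": 1}]'

```text
clock: 10.53
tcp_pos: [0.5023, 0.1443, 0.1754]
orientation: [-0.008, 0.801, 0.598, 0.01]
wrist_force: [0.3, -0.9, -2.7]
finger_gap: 0.0151
grip_force: 107.6
```

```bash
python3 plan.py .5016 .1445 .1005 73.5; python3 meas2.py
```

```text
slide [-1.9 -0.7 74.9] ang [ 0.  -1.5  0. ] | t 10.53 tcp [0.5023 0.1443 0.1754] j [ 0.11  0.23 -0.23  1.1   0.02  1.97] gap 0.0151 F [ 0.3 -0.9 -2.7]
hd 73.5 slip,lat,pitch [-0.0006  0.0005  0.0059] score -45.9 foot [0.527  0.2297 0.1142] rim [0.5272 0.2301 0.1922]
```

Call:
jog_arm --moves '[{"slide": [0.8, 0, 6], "angular": [0, 0.3, 0], "fingers": 1}, {"slide": [0.6, 0, 14], "angular": [0, 0.3, 0], "fingers": 1}, {"slide": [0.4, 0, 22], "angular": [0, 0.3, 0], "fingers": 1}, {"slide": [0.2, 0, 30], "angular": [0, 0.3, 0], "fingers": 1}, {"slide": [0.1, 0, 36], "angular": [0, 0.3, 0], "fingers": 1}, {"slide": [0, 0, 41], "angular": [0, 0.3, 0], "fingers": 1}, {"slide": [-0.2, 0, 45], "angular": [0, 0.3, 0], "fingers": 1}, {"slide": [-0.3, 0, 50], "angular": [0, 0.3, 0], "fingers": 1}, {"slide": [-0.3, 0, 50], "angular": [0, 0.3, 0], "fingers": 1}, {"slide": [-0.3, 0, 50], "angular": [0, 0.3, 0], "fingers": 1}]'

```text
clock: 11.42
tcp_pos: [0.5024, 0.145, 0.1251]
orientation: [-0.009, 0.801, 0.598, 0.012]
wrist_force: [-0.6, -2.7, -1.8]
finger_gap: 0.0149
grip_force: 108.3
```

```bash
python3 plan.py .5016 .1445 .1005 73.5; python3 meas2.py
```

```text
slide [-1.4 -0.6 24.6] ang [-0.  -1.8 -0. ] | t 11.42 tcp [0.5024 0.145  0.1251] j [ 0.11  0.27 -0.31  0.98  0.03  1.97] gap 0.0149 F [-0.6 -2.7 -1.8]
hd 73.48 slip,lat,pitch [-0.0029  0.0029  0.0347] score -29.1 foot [0.5238 0.2269 0.0617] rim [0.5245 0.2295 0.1397]
```

Call:
jog_arm --moves '[{"slide": [-1, 0, 4], "angular": [0, 0, 0], "fingers": 1}, {"slide": [-1.3, 0, 10], "angular": [0, 0, 0], "fingers": 1}, {"slide": [-1.5, 0, 17], "angular": [0, 0, 0], "fingers": 1}, {"slide": [-1.7, 0, 24], "angular": [0, 0, 0], "fingers": 1}, {"slide": [-1.9, 0, 30], "angular": [0, 0, 0], "fingers": 1}, {"slide": [-2, 0, 34], "angular": [0, 0, 0], "fingers": 1}, {"slide": [-2.1, 0, 37], "angular": [0, 0, 0], "fingers": 1}, {"slide": [-2.1, 0, 37], "angular": [0, 0, 0], "fingers": 1}]'

```text
clock: 12.13
tcp_pos: [0.5014, 0.1445, 0.087]
orientation: [-0.01, 0.801, 0.598, 0.012]
wrist_force: [-1.6, 0.5, -2.5]
finger_gap: 0.0151
grip_force: 108.3
```

```bash
python3 plan.py .5016 .1445 .0685 73.5; python3 look.py pics/g4.png 335 225 180 180
```

```text
slide [-0.6  0.3 18.5] ang [-0.1 -1.8  0. ] | t 12.13 tcp [0.5014 0.1445 0.087 ] j [ 0.11  0.3  -0.37  0.89  0.03  1.97] gap 0.0151 F [-1.6  0.5 -2.5]
```

View pics/g4.png

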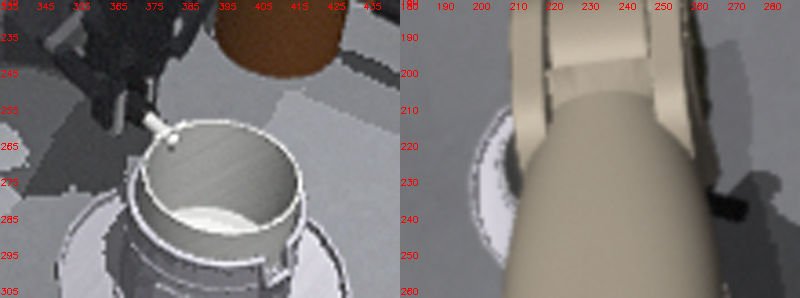

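The pot is well inside the ring and the shank (scene about (378,260)) sits above the back lip, with forces near zero. I'll lower it slowly and feel for contact.

Call:
jog_arm --moves '[{"slide": [0, 0, 2], "angular": [0, 0, 0], "fingers": 1}, {"slide": [-0.1, 0, 4], "angular": [0, 0, 0], "fingers": 1}, {"slide": [-0.2, 0, 6], "angular": [0, 0, 0], "fingers": 1}, {"slide": [-0.2, 0, 8], "angular": [0, 0, 0], "fingers": 1}, {"slide": [-0.3, 0, 10], "angular": [0, 0, 0], "fingers": 1}, {"slide": [-0.3, 0, 10], "angular": [0, 0, 0], "fingers": 1}]'

```text
clock: 12.73
tcp_pos: [0.502, 0.1443, 0.0778]
orientation: [-0.01, 0.801, 0.598, 0.012]
wrist_force: [-2.8, 0.6, -4.3]
finger_gap: 0.0149
grip_force: 108.4
```

Call:
jog_arm --moves '[{"slide": [0, 0, 2], "angular": [0, 0, 0], "fingers": 1}, {"slide": [-0.1, 0, 4], "angular": [0, 0, 0], "fingers": 1}, {"slide": [-0.1, 0, 5], "angular": [0, 0, 0], "fingers": 1}, {"slide": [-0.2, 0, 6], "angular": [0, 0, 0], "fingers": 1}, {"slide": [-0.2, 0, 7], "angular": [0, 0, 0], "fingers": 1}, {"slide": [-0.2, 0, 7], "angular": [0, 0, 0], "fingers": 1}]'

```text
clock: 13.23
tcp_pos: [0.502, 0.1439, 0.071]
orientation: [-0.009, 0.801, 0.598, 0.012]
wrist_force: [-3.6, -1.8, -2.8]
finger_gap: 0.0153
grip_force: 108.5
```

Call:
jog_arm --moves '[{"slide": [0, 0, 1], "angular": [0, 0, 0], "fingers": 1}, {"slide": [0, 0, 2], "angular": [0, 0, 0], "fingers": 1}, {"slide": [-0.1, 0, 3], "angular": [0, 0, 0], "fingers": 1}, {"slide": [-0.1, 0, 3], "angular": [0, 0, 0], "fingers": 1}]'

```text
clock: 13.57
tcp_pos: [0.5019, 0.1438, 0.0681]
orientation: [-0.009, 0.801, 0.598, 0.012]
wrist_force: [-5.3, -3.0, -1.5]
finger_gap: 0.0148
grip_force: 108.5
```

Call:
jog_arm --squeeze 25 --moves '[{"slide": [-0.3, -0.5, 1], "angular": [0, 0, 0], "fingers": 1}, {"slide": [-0.3, -0.5, 1], "angular": [0, 0, 0], "fingers": 1}, {"slide": [-0.3, -0.5, 1.5], "angular": [0, 0, 0], "fingers": 1}, {"slide": [-0.3, -0.5, 1.5], "angular": [0, 0, 0], "fingers": 1}]'

```text
clock: 13.9
tcp_pos: [0.5019, 0.144, 0.0673]
orientation: [-0.009, 0.801, 0.598, 0.013]
wrist_force: [-4.5, -1.6, 0.2]
finger_gap: 0.0154
grip_force: 109.2
```

Call:
jog_arm --moves '[{"slide": [0, 0, 0], "angular": [0, 0, 0], "fingers": 0.75}, {"slide": [0, 0, 0], "angular": [0, 0, 0], "fingers": 0.7}, {"slide": [0, 0, 0], "angular": [0, 0, 0], "fingers": 0.6}, {"slide": [0, 0, 0], "angular": [0, 0, 0], "fingers": 0.4}, {"slide": [0, 0, 0], "angular": [0, 0, 0], "fingers": 0.2}, {"slide": [0, 0, 0], "angular": [0, 0, 0], "fingers": 0.2}, {"slide": [0, 0, 0], "angular": [0, 0, 0], "fingers": 0.2}]'

```text
clock: 14.48
tcp_pos: [0.5021, 0.1443, 0.067]
orientation: [-0.009, 0.801, 0.598, 0.013]
wrist_force: [-0.1, 0.2, 0.4]
finger_gap: 0.0682
grip_force: 0.0
```

Call:
jog_arm --moves '[{"slide": [0, 0, -10], "angular": [0, 0, 0], "fingers": 0.2}, {"slide": [0, 0, -30], "angular": [0, 0, 0], "fingers": 0.2}, {"slide": [0, 0, -60], "angular": [0, 0, 0], "fingers": 0.2}, {"slide": [0, 0, -95], "angular": [0, 0, 0], "fingers": 0.2}, {"slide": [-35, 0, -130], "angular": [0, 0, 0], "fingers": 0.2}, {"slide": [-75, 0, -150], "angular": [0, 0, 0], "fingers": 0.2}, {"slide": [-115, 0, -150], "angular": [0, 0, 0], "fingers": 0.2}, {"slide": [-155, 0, -150], "angular": [0, 0, 0], "fingers": 0.2}, {"slide": [-195, 0, -150], "angular": [0, 0, 0], "fingers": 0.2}, {"slide": [-235, 0, -150], "angular": [0, 0, 0], "fingers": 0.2}]'

```text
clock: 15.32
tcp_pos: [0.4339, -0.0844, 0.2108]
orientation: [-0.008, 0.801, 0.599, 0.013]
wrist_force: [1.5, -0.3, -0.2]
finger_gap: 0.0685
grip_force: 0.0
```

Run:
```python
from fit import *
s=read_camera("scene");t=read_camera("top")
for n,ps in(("both",[s,t]),("scene",[s]),("top",[t])):
    print(n,"tray",fitc(ps,(.526,.231),.092,.01,1),"small rim",[(z,fitc(ps,(.527,.231),.048,z,1)) for z in(.085,.0975)])
panels([(s,(335,225),110,82,[(circ((.527,.231),.048,.085),(0,255,0))]),(t,(180,180),110,82,[(circ((.527,.231),.048,.085),(0,255,0))])],"pics/g5.png")
```

```text
both tray (array([0.5262, 0.2309]), np.float64(-37.6)) small rim [(0.085, (array([0.5341, 0.2249]), np.float64(-15.0))), (0.0975, (array([0.5348, 0.2372]), np.float64(-14.3)))]
scene tray (array([0.5259, 0.2302]), np.float64(-15.8)) small rim [(0.085, (array([0.537 , 0.2308]), np.float64(-12.1))), (0.0975, (array([0.5347, 0.237 ]), np.float64(-10.3)))]
top tray (array([0.5263, 0.2311]), np.float64(-22.0)) small rim [(0.085, (array([0.5533, 0.2172]), np.float64(-7.7))), (0.0975, (array([0.5499, 0.2156]), np.float64(-7.7)))]
```

View pics/g5.png

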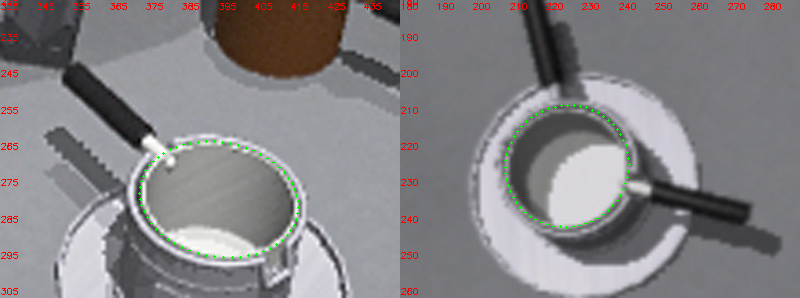

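The small pot's rim lies flush inside the ring and matches the overlay for the pot standing on the floor. Its handle lies in the lip (top (243,230)), clear of the large handle, and the arm is clear of everything.

```bash
python3 -c "
from workcell import *
print(hand_in())"
```

```text
the job is handed in; nothing more can be done
None
```

The small dipper is out of its clip and nested flat in the large one, its handle in a lip clear of the large handle; I let go and handed the job in at about 15 s, and the last pictures showed it seated, but no verdict came back.

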